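Roll the bench calliper's wheel to close its gap to the limit mark

TASK

Set the bench calliper ready for sizing stem sections: lay a fingertip on top of its knurled wheel and roll the wheel, stroke by stroke, until the sliding jaw has closed the gap to the gauge mark, that is, until the jaw's index point stands level with the point of the little limit rider on the scale. Move the jaw only by the wheel, leave the rider where it is, take nothing up and leave everything else on the counter undisturbed; finish with the hand clear of it all.

Things in the scene. Friction and masses are not known exactly. Their poses are not given: they have to be found in the camera images.
- calliper: bench calliper, fixed to the counter: grey base 130 mm (x) by 320 mm (y), 18 mm high, with a steel bed along its y axis (top at 32 mm). Steel anvil near the +y end, 72 mm tall, measuring face at y = +105 mm; scale bar along the bed's +x side; knurled wheel near the -y end between two aluminium cheeks (tops at 60 mm). Origin on the counter under the bed's centre line, z up
- wheel: knurled steel wheel, 56 mm diameter, 14 mm wide, level axle along the calliper's x; origin at its centre, 50 mm up; its y and z axes turn with it. Dragging the top of its rim towards the calliper's +y (to the anvil) closes the gap: 12 mm of jaw travel for 28 mm of rim, jaw going the finger's way; dragging back opens it. Resists with about 1.2 N at the rim and stays where it is left
- wheel_top (a point): highest point of the wheel's rim, 78 mm above the counter, at x = +14, y = -85 mm of the calliper (does not turn with the wheel; axes as the calliper's). The rim stands 18 mm proud of the cheeks. The jaw's brass rack rod, 8 mm wide, top at 70 mm, runs along y at x = 0 of the calliper, 14 mm to the -x side of the wheel's middle plane
- jaw: sliding steel jaw with its brass rack rod; blade 36 mm wide, top at 72 mm. Origin on the bed's centre line in the plane of its measuring face, 32 mm above the counter; axes as the calliper's. Its index point, on the +x side in line with the face, ends at x = +41 mm. Slides only along the calliper's y; starts 53 to 64 mm from the anvil
- rider: the gauge mark: dark steel limit rider, 14 mm block with a clamp screw, on the scale bar's outer edge (x = +57 to +79 mm), its point looking inwards, tip at x = +43 mm. Axes as the calliper's; origin on the bed's centre line at the y of its point, 32 mm up: the jaw is at the mark when both origins have the same y along the calliper. 11 to 38 mm ahead of the jaw at the start
- funnel_jar: the wide aluminium funnel clipped over a glass jar: loose, 140 mm across its rim, 182 mm tall; origin at the centre of the jar's underside
- stem: a dull black crinoid stem section standing on end, loose: 23 mm across, 45 mm tall; origin at the centre of its underside
- resin: an amber resin block lying flat, loose: 50 x 34 x 24 mm high; origin at the centre of its underside
- tweezers: a pair of brass tweezers lying flat, loose: 130 mm long, 8 mm high; origin at its middle on the counter
- peg_rack: a small oak rack with six wooden pegs, loose: 50 x 150 mm, 68 mm to the tallest peg; origin at the centre of its underside
- tray: a white divided sorting tray with small fossils, loose: 110 x 150 x 22 mm; origin at the centre of its underside
- dish: a low glass dish, loose: 90 mm across, 14 mm tall; origin at the centre of its underside
- brush: a dusting brush lying flat, loose: 170 mm long; origin on the counter under it

How it is judged:
By the outcome, as a careful person would: the job done as asked, in the order asked, and still so for the second after the job is handed in, with the robot touching nothing.
It also fails if it takes over 61 s, if anything falls off the work surface, if the arm or the gripper's body presses on something with over 40 N, if the wrist force passes 120 N, or if a joint passes its speed limit or range.

ROBOT

A 6-joint arm with a two-finger parallel gripper is mounted at the origin on the work surface. World frame = base frame: x ahead of the robot, y to its left, z up, the work surface at z = 0. Lengths are in m, angles in rad, forces in N, time in s.
With the tool pointing down it reaches from about 0.35 to 0.975 m from the base axis. Payload 17.4 kg.
Tool frame: the origin (TCP) lies at the very end of the fingers, on their centre line; the grasp point (between the pads) lies 19 mm behind it (manip.grasp_offset is the distance from the TCP to the grasp point, in m); z points along the fingers, y is the line along which they close (so a half turn about z gives the same grasp; the last joint's range is limited). The gripper opens to 85 mm and grips with 20 to 120 N. Pads are 22 mm wide; open, the fingers measure 114 mm over their backs; the gripper's body (76 mm by 85 mm) begins 54 mm behind the grasp point. The pads swing forward as they close: fully open they stand 13 mm farther back than shut.
Start: joints at [-1.175, 0.116, 1.442, -0, 1.584, -0.038], TCP at [0.284, -0.612, 0.194] pointing down, gripper open.
Joint ranges: [-2.83, 2.83], [-0.83, 2.19], [0.07, 2.5], [-1.14, 4.28], [0.01, 3], [-2.97, 2.97]. Speed limits (rad/s): [1.89, 1.89, 2.22, 3.14, 3.14, 3.14].

INTERFACE

Orientations are given as a unit quaternion [x, y, z, w].
In Python, from workcell import manip, eyes, ticket gives the robot as it stands. The module is installed in compiled form; this text tells all that it offers.
- The arm moves only by the tool arm_command, never from a script. Its argument "increments" is a list of rows, each a list of 7 numbers: the shift along the tool's x, y, z scaled (see below), then the turn, a rotation vector about the tool's x, y, z scaled (see below), then the closure, from 0 (fully open) to 1 (shut). In form: [[dx, dy, dz, ax, ay, az, gripper], ...]. A call has 1 to 20 rows; each row shifts and turns the commanded pose from where the row before left it, along the tool's axes as they then stand; what a row does not reach is not made up. The controller multiplies each number of a shift by 30 mm and each number of a turn by 360 degrees. A row lasts 1/12 s, in which the tool goes at most 41.7 mm and 7.16 degrees, less where a joint would pass 70% of its speed; a pose out of reach is approached as far as the arm can. A call with a number of a shift or a turn outside -1 to 1 is refused whole. A call with a gripper value outside its range is refused whole. The fingers move at their own pace and stop on an object; "squeeze" is the grip in N (left out, the last holds). Time passes only in rows, so rows that do not move let the fingers close. It gives the time, the measured TCP pose, the force, the opening and the grip force at its end, in the units of the state.
- manip.read_state(): the state, without advancing time (a new reading comes with each control period).
- eyes.snapshot(name): name is "scene" or "top" or "wrist"; returns the picture (420x560x3 uint8, blue, green, red); there is no depth.
- eyes.calibration(name): a dict with "fovy" (degrees; the focal length in pixels is half the picture's height over the tangent of half this angle, whatever the lens; pixels are square), "cx", "cy" (the principal point, pixels), "rvec" (rotation vector, rad) and "tvec" (3), from world to camera coordinates, as OpenCV has them. Camera axes: x right, y down, z forward; pixel columns grow to the right and rows downward; lengths in m; the calibration is good to about 2 mm. A picture is of the moment at which its call begins: read the wrist's pose just before it. calibration takes no time and is no camera call; for the wrist camera it gives the pose at the moment of the call.
- ticket.sign_off(): hands the job in; it is judged then, once.
Trained networks look in the newest picture that a camera, given by its name, has taken for a name from the list of things; names that differ only in an ending like _2 or _b are one class to them, and where a whole thing is asked for, a point or a joint stands for the part that bears it (a point fixed in the world has none). Each returns a list of dicts, best first, with "confidence" (0 to 1); they miss things now and then, are a little off and sometimes report something else, mostly with a low value. They report only what shows in the picture. A call takes as long as a camera call.
- eyes.boxes_of(target, camera): "point" ([x, y, z] in m, in the coordinates of the camera as it stood for that picture, good to about 4 mm: the middle of the surface that is visible of it).
- eyes.trace(target, camera): "region" (420x560 bool, what is visible of it).
The state is a dict: "clock": time; "joint_positions": joint angles; "joint_vel": joint speeds; "joint_efforts": joint torques, N m; "tool_pos": TCP position; "orientation": TCP orientation; "wrist_force": force on the tool from outside, world axes, zero at the start; "wrist_torque": the same for the moment, N m; "grip_width": finger opening in m; "grasp_force": force on a finger pad.
Only numpy, scipy, OpenCV 4.12 (cv2) and the standard library are available. Lean on these libraries where they do the work, as an engineer would, in place of code of your own. Each camera call takes 0.05 s, during which the arm holds its last target. There are 200 camera calls.

## Working session

There is one attempt and no reset: what is moved stays moved. The work goes in short steps, Python scripts to look and compute and a tool call to move; the robot and the scene stay as the last step left them, time stands still between calls to the robot, and variables do not carry over. Pictures are saved under pics/ and viewed, at most 10 in all, crops included, and the job is handed in when it is done.

Besides the shell and the picture viewer there is one more tool, called after "Request:" as name(argument=value, ...) on one line, values as JSON. arm_command: Moves the arm, as the interface text tells. Shifts and turns lie within -1 to 1; 1 stands for 30 mm of shift or 360 degrees of turn. Its arguments: {"type":"object","properties":{"increments":{"type":"array","items":{"type":"array","items":{"type":"number","minimum":-1,"maximum":1}}},"squeeze":{"type":"number"}},"required":["increments"]}

```bash
mkdir -p pics
cat > h.py <<'E'
import numpy as np, cv2
from workcell import manip, eyes, ticket
def cal(n):
    c=eyes.calibration(n); f=210/np.tan(np.radians(c["fovy"])/2)
    R=cv2.Rodrigues(np.array(c["rvec"],float))[0]; t=np.array(c["tvec"],float).ravel()
    return f,c["cx"],c["cy"],R,t
def proj(P,C):
    f,cx,cy,R,t=C; p=np.atleast_2d(P)@R.T+t
    return np.c_[cx+f*p[:,0]/p[:,2],cy+f*p[:,1]/p[:,2]]
def onz(uv,z,C):
    f,cx,cy,R,t=C; d=R.T@np.array([(uv[0]-cx)/f,(uv[1]-cy)/f,1]); o=-R.T@t
    return o+d*(z-o[2])/d[2]
def world(p,C): return C[3].T@(np.array(p)-C[4])
E
python3 - <<'E'
from h import *
for n in ["scene","top"]:
    im=eyes.snapshot(n); cv2.imwrite(f"pics/{n}0.png",im); C=cal(n)
    for t in ["calliper","wheel","jaw","rider","funnel_jar","peg_rack"]:
        for d in eyes.boxes_of(t,n)[:2]: print(n,t,round(d["confidence"],2),world(d["point"],C).round(4))
print(manip.read_state())
E
```

```text
scene calliper 0.83 [0.5512 0.0346 0.0196]
scene wheel 0.53 [ 0.5455 -0.0371  0.0679]
scene jaw 0.91 [0.5344 0.0539 0.0679]
scene jaw 0.66 [0.4253 0.0276 0.0245]
scene rider 0.51 [0.5838 0.1153 0.0409]
scene funnel_jar 0.95 [0.6009 0.3232 0.1518]
scene funnel_jar 0.65 [ 0.4331 -0.2045  0.0158]
scene peg_rack 0.95 [ 0.6716 -0.0054  0.0208]
top calliper 0.95 [0.529  0.0416 0.0186]
top wheel 0.57 [ 0.5434 -0.037   0.0741]
top jaw 0.88 [0.5245 0.0498 0.0702]
top funnel_jar 0.9 [0.614  0.3291 0.152 ]
top funnel_jar 0.45 [0.5258 0.0494 0.0751]
top peg_rack 0.94 [ 0.6652 -0.0039  0.0223]
{'clock': 0.7, 'joint_positions': array([-1.17481206e+00,  1.16007412e-01,  1.44157477e+00, -7.57852988e-06,
        1.58403730e+00, -3.78050613e-02]), 'joint_vel': array([-0.00011766, -0.00041158,  0.00044123,  0.00040744,  0.00270408,
       -0.00167885]), 'joint_efforts': array([-5.01065719e-03, -7.31603551e+01, -6.32557082e+01, -2.30600699e-05,
        8.09705925e-04,  4.53273344e-05]), 'tool_pos': array([ 0.2836986 , -0.61249065,  0.19371381]), 'orientation': array([ 9.76570430e-01,  2.15198036e-01, -6.11810580e-06, -1.25260951e-05]), 'wrist_force': array([-0.20329651,  0.29554652,  0.26820026]), 'wrist_torque': array([ 0.02784128, -0.0032738 ,  0.02110824]), 'grasp_force': 0.0, 'grip_width': 0.08548507778057342}
```

View pics/top0.png

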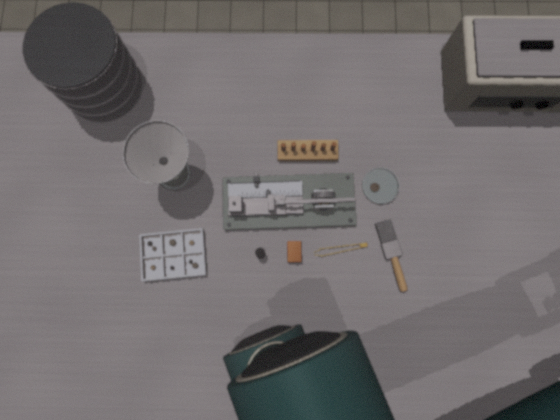

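View pics/scene0.png

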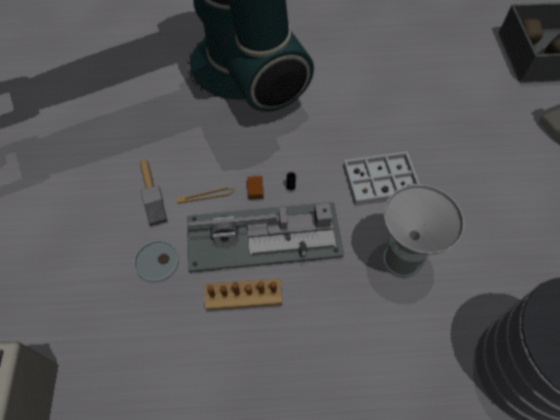

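The top view has +x up and +y to the left, with the calliper at about px (289,200). Its anvil is on the left (235,202), wheel on the right (323,195) and rider at (257,180). I'll fit its pose next and work out the wrist camera's offset.

```bash
cat >> h.py <<'E'
from scipy.spatial.transform import Rotation as Ro
def tool():
    s=manip.read_state(); return s,Ro.from_quat(s["orientation"]).as_matrix(),np.array(s["tool_pos"])
E
python3 - <<'E'
from h import *
eyes.snapshot("top"); C=cal("top")
m=np.zeros((420,560),np.uint8)
for n in ["calliper","jaw","wheel","rider"]:
    r=eyes.trace(n,"top"); print(n,[(round(d["confidence"],2),int(d["region"].sum())) for d in r[:2]])
    if n=="calliper": m|=r[0]["region"].astype(np.uint8)
cs=max(cv2.findContours(m,0,1)[0],key=cv2.contourArea)
b=cv2.boxPoints(cv2.minAreaRect(cs)); print(b)
P=np.array([onz(p,0.018,C)[:2] for p in b]); print(P.round(4),P.mean(0)); print(np.linalg.norm(P-np.roll(P,1,0),axis=1))
Cw=cal("wrist"); s,R,p=tool()
print("tool axes",R.round(3)); print("cam in tool",R.T@(-Cw[3].T@Cw[4]-p), "cam axes in tool",(R.T@Cw[3].T).round(3),"f",Cw[0])
E
```

```text
calliper [(0.96, 7045), (0.16, 176)]
jaw [(0.87, 779)]
wheel [(0.76, 194)]
rider [(0.62, 12)]
[[221.76215 174.773  ]
 [354.27188 171.69136]
 [355.57025 227.52162]
 [223.06052 230.60326]]
[[ 0.6011  0.2025]
 [ 0.6126 -0.1206]
 [ 0.4751 -0.1211]
 [ 0.4636  0.1944]] [0.53807729 0.03877859]
[0.13781804 0.3233868  0.13749757 0.31572567]
tool axes [[ 0.907  0.42  -0.   ]
 [ 0.42  -0.907  0.   ]
 [-0.    -0.    -1.   ]]
cam in tool [ 0.06504442  0.00174606 -0.18029273] cam axes in tool [[-0.    -0.967 -0.256]
 [ 1.    -0.    -0.001]
 [ 0.001 -0.256  0.967]] f 336.05250851785127
```

Request:
arm_command(increments=[[0,0,0,0,0,0.0158,1],[0,0,0,0,0,0.0158,1],[0,0,0,0,0,0.0158,1],[0,0,0,0,0,0.0158,1],[0.5,-0.95,0,0,0,0,1],[0.5,-0.95,0,0,0,0,1],[0.5,-0.95,0,0,0,0,1],[0.5,-0.95,0,0,0,0,1],[0.5,-0.95,0,0,0,0,1],[0.5,-0.95,0,0,0,0,1],[0.5,-0.95,0,0,0,0,1],[0.5,-0.95,0,0,0,0,1],[0.5,-0.95,0,0,0,0,1],[0.5,-0.95,0,0,0,0,1],[0.5,-0.95,0,0,0,0,1],[0.5,-0.95,0,0,0,0,1],[0.5,-0.95,0,0,0,0,1],[0.5,-0.95,0,0,0,0,1],[0.5,-0.95,0,0,0,0,1],[0.5,-0.95,0,0,0,0,1]], squeeze=20)

```text
clock: 2.62
tool_pos: [0.5072, -0.1464, 0.194]
orientation: [1.0, 0.018, 0.0, 0.0]
wrist_force: [-0.1, -0.7, 0.0]
grip_width: 0.0
grasp_force: 0.0
```

Request:
arm_command(increments=[[0.5,-0.95,0.2,0,0,0,1],[0.5,-0.95,0.2,0,0,0,1],[0.5,-0.95,0.2,0,0,0,1],[0.5,-0.95,0.2,0,0,0,1],[0.5,-0.95,0.2,0,0,0,1],[0.5,-0.95,0,0,0,0,1],[0,0,0,0,0,0,1],[0,0,0,0,0,0,1]])

```text
clock: 3.28
tool_pos: [0.5907, 0.0275, 0.1633]
orientation: [1.0, 0.019, -0.0, 0.0]
wrist_force: [0.3, 0.4, 0.5]
grip_width: -0.0003
grasp_force: 0.0
```

Run:
```python
from h import *
s,R,p=tool(); C=cal("wrist"); im=eyes.snapshot("wrist"); np.savez("w1.npz",im=im,f=C[0],cx=C[1],cy=C[2],R=C[3],t=C[4])
cv2.imwrite("pics/w1.png",im); print(p,R.round(4),s["wrist_force"],s["grip_width"],s["clock"])
for t in ["calliper","wheel","jaw","rider"]:
    for d in eyes.boxes_of(t,"wrist")[:2]: print(t,round(d["confidence"],2),world(d["point"],C).round(4),proj(world(d["point"],C),C).round(0))
```

```text
[0.5907142  0.02746853 0.16334312] [[ 9.992e-01  3.900e-02 -7.000e-04]
 [ 3.900e-02 -9.992e-01 -0.000e+00]
 [-7.000e-04  0.000e+00 -1.000e+00]] [0.27185905 0.43082584 0.52156038] -0.00029708672067300603 3.2833
calliper 0.58 [0.5541 0.0481 0.0288] [[255. 230.]]
calliper 0.19 [ 0.5477 -0.0396  0.071 ] [[353. 256.]]
wheel 0.81 [ 0.5494 -0.0381  0.07  ] [[351. 254.]]
jaw 0.9 [0.5285 0.0613 0.0701] [[237. 272.]]
rider 0.57 [0.5864 0.1178 0.0395] [[180. 198.]]
```

View pics/w1.png

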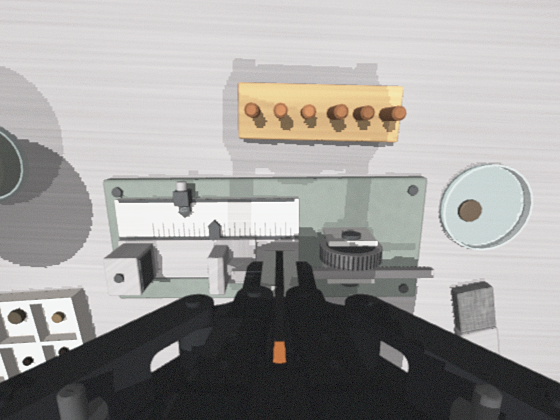

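The wrist view shows the base's back corners at about (106,178) and (425,178). The wheel is at (350,250), the jaw index point at (214,221) and the rider tip at (184,216). I'll enlarge this for precise points.

Run:
```python
import cv2
im=cv2.imread("pics/w1.png")
a=cv2.resize(im[168:308,95:235],None,fx=4,fy=4,interpolation=cv2.INTER_CUBIC)[:600]
b=cv2.resize(im[168:308,310:445],None,fx=1.7,fy=1.7,interpolation=cv2.INTER_CUBIC)
o=cv2.copyMakeBorder(a,0,0,0,800-560,cv2.BORDER_CONSTANT); o[:b.shape[0],562:562+b.shape[1]]=b
cv2.imwrite("pics/w1c.png",o)
```

```text
(no output)
```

View pics/w1c.png

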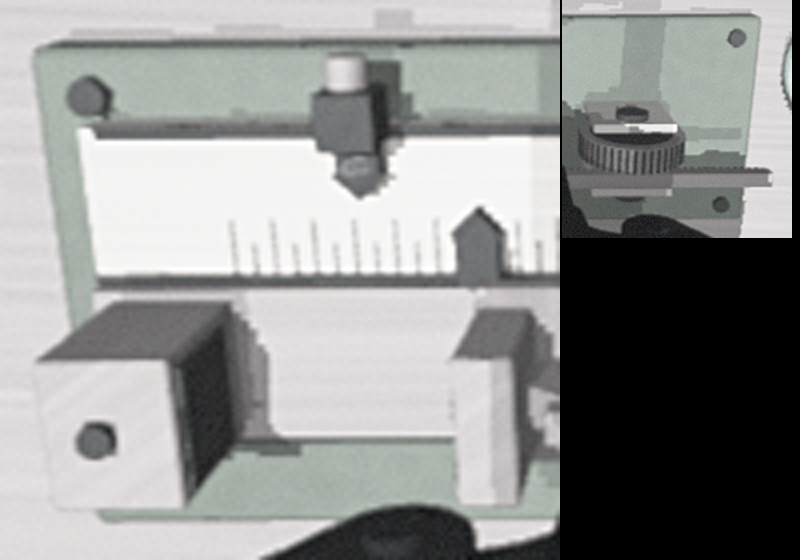

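```bash
cat > fit.py <<'E'
from h import *
from scipy.optimize import least_squares
d=np.load("w1.npz"); C=(float(d["f"]),float(d["cx"]),float(d["cy"]),d["R"],d["t"])
def c2w(P,q):
    a=q[2]; return np.array([[np.cos(a),-np.sin(a),0],[np.sin(a),np.cos(a),0],[0,0,1]])@np.array(P)+[q[0],q[1],0]
A=[((65,160,18),(104.7,179.7)),((65,-160,18),(425.3,178)),((-65,160,18),(120.5,296.5))]
def res(q):
    r=[]
    for P,uv in A: r+=list(proj(c2w(np.array(P)/1e3,q),C)[0]-uv)
    return r
s=least_squares(res,[0.54,0.04,0.035]); q=s.x
if __name__=="__main__":
    print(q,np.degrees(q[2]),np.round(s.fun,1))
    def loc(uv,z):
        w=onz(uv,z,C)-[q[0],q[1],0]; a=q[2]; return (1e3*np.array([w[0]*np.cos(a)+w[1]*np.sin(a),-w[0]*np.sin(a)+w[1]*np.cos(a)])).round(1)
    for n,uv,z in [("anvil",(138.2,258.5),.072),("anvil",(141.7,294.2),.072),("jaw",(208.7,258),.072),("jaw",(211.3,293),.072)]: print(n,loc(uv,z))
    for z in (.032,.036,.04,.045): print(z,"index",loc((214.5,220),z),"rider",loc((185.5,217.2),z))
    w=c2w((.014,-.085,.078),q); print("wheel_top",w,proj(w,C)); 
    for y in (-.17,-.165): print("rod end",proj(c2w((0,y,.07),q),C))
E
python3 fit.py
```

```text
[0.53913093 0.03724391 0.04259354] 2.440429795685717 [-2.8 -0.7  4.4 -0.2 -1.8  2.3]
anvil [  4.  109.3]
anvil [-30.3 110. ]
jaw [ 4.3 48.1]
jaw [-29.3  47.7]
0.032 index [27.  49.3] rider [29.9 77.1]
0.036 index [28.2 48.5] rider [31.  75.9]
0.04 index [29.3 47.7] rider [32.1 74.8]
0.045 index [30.8 46.7] rider [33.5 73.3]
wheel_top [ 0.55673759 -0.04708287  0.078     ] [[364.53817012 249.48515651]]
rod end [[458.51239153 260.87245807]]
rod end [[452.79139572 260.88999581]]
```

```bash
cat > fit2.py <<'E'
from fit import *
def pr(P,q):
    f,cx,cy,R,t=C; p=R@c2w(np.array(P)/1e3,q)+t; x,y=p[0]/p[2],p[1]/p[2]; g=1+q[5]*(x*x+y*y)
    return np.array([cx+f*x*g,cy+f*y*g])
# (point, pixel, kind) kind b: base offset applied ; u: only column
def res2(q,k=1):
    r=[]
    for P,uv in A: r+=list(pr(np.array(P)+[q[3],q[4],0],q)-uv)
    for x,uv in [(18,(208.7,258)),(-18,(211.3,293))]: r+=list(pr((x,q[6],72),q)-uv)
    r.append(pr((18,105,72),q)[0]-138.2); r.append(pr((-18,105,72),q)[0]-141.7)
    r+=list(pr((41,q[6],q[7]),q)-(214.5,220)); r+=list(pr((43,q[8],q[9]),q)-(185.5,217.2))
    r.append(pr((14,-113,50),q)[0]-382.4); r.append(pr((14,-57,50),q)[0]-320.6)
    r+= [(q[7]-q[9])/2, (q[7]-38)/4]
    return np.array(r)
s=least_squares(res2,[.54,.04,.04,0,0,0,48,38,75,38],x_scale=[.01,.01,.01,5,5,.1,10,5,10,5]); q=s.x
if __name__=="__main__":
    print(q.round(4),"yaw",np.degrees(q[2])); print(s.fun.round(1)); print("wheeltop",c2w((.014,-.085,.078),q), "gap",q[8]-q[6], "anvil gap",105-q[6])
    print(pr((14,-85,78),q), pr((0,-85,70),q),pr((0,-175,70),q))
E
python3 fit2.py
```

```text
[ 5.26400e-01  4.20000e-02  4.19000e-02  1.27512e+01 -3.82320e+00
 -6.48000e-02  4.30091e+01  3.67976e+01  7.11272e+01  3.61781e+01] yaw 2.398620137186337
[-0.9 -0.3  0.9  0.2 -0.1  0.4 -0.  -1.5 -0.2  0.7  0.5  1.8  0.2 -0.1
  0.   0.5 -2.3 -0.   0.3 -0.3]
wheeltop [ 0.54391941 -0.04235183  0.078     ] gap 28.118075964384474 anvil gap 61.990883815802675
[357.04070149 263.13732249] [354.09850423 274.08213794] [452.6989896  272.94299005]
```

Request:
arm_command(increments=[[-0.413,0.65,0,0,0,0,1],[-0.413,0.65,0,0,0,0,1],[-0.413,0.65,0,0,0,0,1],[-0.413,0.65,0,0,0,0,1],[0,0,0.6,0,0,0,1],[0,0,0.6,0,0,0,1],[0,0,0.6,0,0,0,1],[0,0,0.5,0,0,0,1],[0,0,0.3,0,0,0,1],[0,0,0,0,0,0,1],[0,0,0,0,0,0,1]])

```text
clock: 4.45
tool_pos: [0.5438, -0.0539, 0.0861]
orientation: [1.0, 0.018, 0.0, 0.0]
wrist_force: [-0.7, 0.3, 0.2]
grip_width: 0.0
grasp_force: 0.0
```

Request:
arm_command(increments=[[0,0,0.1,0,0,0,1],[0,0,0.1,0,0,0,1],[0,0,0.1,0,0,0,1],[0,0,0,0,0,0,1],[0,0,0,0,0,0,1]])

```text
clock: 4.87
tool_pos: [0.5438, -0.0535, 0.0767]
orientation: [1.0, 0.018, -0.0, 0.0]
wrist_force: [-0.3, -0.4, -0.4]
grip_width: 0.0002
grasp_force: 0.0
```

Request:
arm_command(increments=[[0,0,0.033,0,0,0,1],[0,0,0,0,0,0,1]])

```text
clock: 5.03
tool_pos: [0.5438, -0.0535, 0.0757]
orientation: [1.0, 0.018, 0.0, -0.0]
wrist_force: [0.6, 0.4, -0.2]
grip_width: 0.0001
grasp_force: 0.0
```

Run:
```python
from h import *
im=eyes.snapshot("scene"); C=cal("scene"); s,R,p=tool(); print(p,s["wrist_force"],proj(p,C))
u,v=proj(p,C)[0].astype(int)
a=im[v-50:v+50,u-66:u+67]; cv2.imwrite("pics/s1.png",cv2.resize(a,None,fx=6,fy=6,interpolation=cv2.INTER_CUBIC))
```

```text
[ 0.54383864 -0.05355467  0.07576601] [-0.56716623  0.60367787  0.48403381] [[216.12854858 225.46959339]]
```

View pics/s1.png

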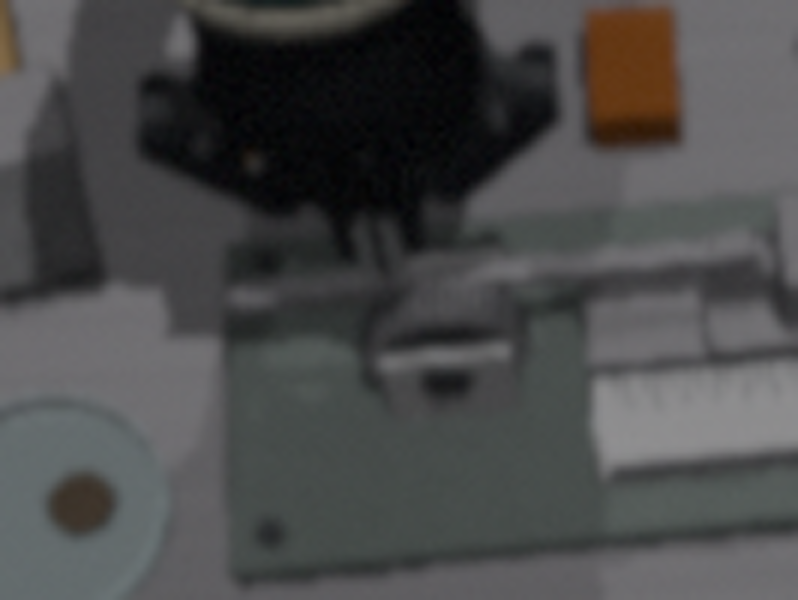

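The fingertips' pale ends show at crop (380,250), while the TCP projects to crop (397,303). I'll check the scene camera against the calliper model to sort out this offset.

Run:
```python
from fit2 import *
S=cal("scene"); s,R,p=tool()
def show(n,P): u=proj(c2w(np.array(P)/1e3,q),S)[0]; print(n,((u-[150,175])*6).round(0),u.round(1))
show("corner(obs 238,577)",(77.75,-163.8,18)); show("corner-left-top(obs ~232,245)",(-52.2,-163.8,18))
show("wheel top",(14,-85,78)); show("rod@-170 top",(0,-170,70)); show("rod@-90",(0,-90,70)); show("wheel c",(21,-85,50)); show("wheel y-",(21,-113,50)); show("wheel y+",(21,-57,50))
print("tcp",(proj(p,S)[0]-[150,175])*6, "tcp+20mm", (proj(p+[0,0,.02],S)[0]-[150,175])*6)
T=cal("top"); print("cam pos scene",-S[3].T@S[4])
for n in ["top"]:
    eyes.snapshot(n)
    for t in ["wheel","jaw","rider","calliper"]: print(t,[(round(d["confidence"],2),world(d["point"],T).round(4)) for d in eyes.boxes_of(t,n)[:1]])
```

```text
corner(obs 238,577) [221. 571.] [186.9 270.1]
corner-left-top(obs ~232,245) [220. 237.] [186.7 214.5]
wheel top [430. 298.] [221.7 224.7]
rod@-170 top [175. 296.] [179.2 224.3]
rod@-90 [416. 274.] [219.3 220.7]
wheel c [440. 356.] [223.3 234.4]
wheel y- [356. 364.] [209.4 235.6]
wheel y+ [523. 349.] [237.1 233.1]
tcp [396.77129147 302.81756032] tcp+20mm [389.62451224 273.20768769]
cam pos scene [1.00733481 0.04669406 0.90897401]
wheel [(0.7, array([ 0.54  , -0.0378,  0.0753]))]
jaw []
rider [(0.69, array([ 0.567 , -0.1581,  0.0035]))]
calliper [(0.68, array([0.531 , 0.0932, 0.0317]))]
```

Request:
arm_command(increments=[[0,0,0.033,0,0,0,1],[0,0,0,0,0,0,1],[0,0,0,0,0,0,1]])

```text
clock: 5.58
tool_pos: [0.5438, -0.0536, 0.0746]
orientation: [1.0, 0.018, -0.0, -0.0]
wrist_force: [-0.8, 1.3, -0.1]
grip_width: -0.0002
grasp_force: 0.0
```

Request:
arm_command(increments=[[0,0,0.033,0,0,0,1],[0,0,0,0,0,0,1],[0,0,0,0,0,0,1]])

```text
clock: 5.83
tool_pos: [0.5438, -0.0535, 0.0737]
orientation: [1.0, 0.018, -0.0, -0.0]
wrist_force: [0.6, -0.4, -0.8]
grip_width: -0.0002
grasp_force: 0.0
```

Request:
arm_command(increments=[[0,0,-0.3,0,0,0,1],[0,-0.2,0,0,0,0,1],[0,-0.2,0,0,0,0,1],[0,0,0.1,0,0,0,1],[0,0,0.033,0,0,0,1],[0,0,0,0,0,0,1],[0,0,0,0,0,0,1]])

```text
clock: 6.42
tool_pos: [0.5432, -0.0416, 0.0784]
orientation: [1.0, 0.018, -0.0, -0.0]
wrist_force: [-0.0, -0.6, 0.7]
grip_width: -0.0002
grasp_force: 0.0
```

Request:
arm_command(increments=[[0,0,0.033,0,0,0,1],[0,0,0,0,0,0,1],[0,0,0,0,0,0,1]])

```text
clock: 6.67
tool_pos: [0.5433, -0.0417, 0.0777]
orientation: [1.0, 0.018, -0.0, -0.0]
wrist_force: [-0.1, -0.2, -0.3]
grip_width: 0.0002
grasp_force: 0.0
```

Request:
arm_command(increments=[[0,0,0.033,0,0,0,1],[0,0,0,0,0,0,1],[0,0,0,0,0,0,1]])

```text
clock: 6.92
tool_pos: [0.5433, -0.0416, 0.0767]
orientation: [1.0, 0.018, -0.0, -0.0]
wrist_force: [0.4, -0.0, 0.2]
grip_width: -0.0002
grasp_force: 0.0
```

Run:
```python
from h import *
im=eyes.snapshot("scene"); C=cal("scene"); s,R,p=tool()
u,v=proj(p,C)[0]; print(u,v)
u,v=int(u),int(v)
a=im[v-35:v+25,u-40:u+40]; a=cv2.resize(a,None,fx=7,fy=7,interpolation=cv2.INTER_CUBIC)
a=np.clip(255*(a/255.)**0.5,0,255).astype(np.uint8)
print("tcp in crop",(proj(p,C)[0]-[u-40,v-35])*7)
cv2.imwrite("pics/s2.png",a)
```

```text
222.11358826059464 224.7082088197189
tcp in crop [280.79511782 249.95746174]
```

View pics/s2.png

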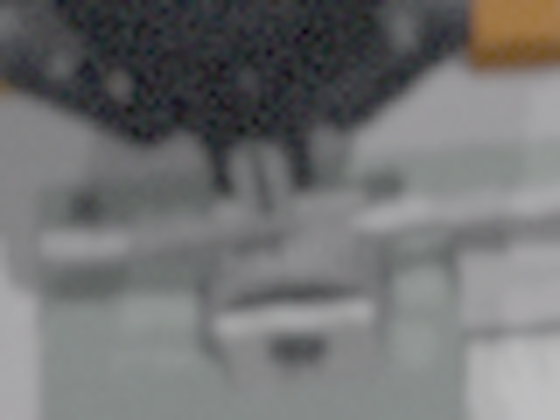

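The wheel's centre is at crop column 293 and the finger seam at 263, so the tip is about 5 mm to the -y side of the wheel top. This matches the networks, which put the wheel at y≈-0.0375. I'll shift +y, and a little +x away from the rod, then probe down.

Request:
arm_command(increments=[[0,0,-0.15,0,0,0,1],[0.167,-0.15,0,0,0,0,1],[0,0,0.1,0,0,0,1],[0,0,0.05,0,0,0,1],[0,0,0,0,0,0,1],[0,0,0,0,0,0,1]])

```text
clock: 7.47
tool_pos: [0.548, -0.0368, 0.0764]
orientation: [1.0, 0.018, -0.0, -0.0]
wrist_force: [-0.8, 0.0, 0.1]
grip_width: 0.0002
grasp_force: 0.0
```

Request:
arm_command(increments=[[0,0,0.033,0,0,0,1],[0,0,0,0,0,0,1],[0,0,0,0,0,0,1]])

```text
clock: 7.72
tool_pos: [0.5482, -0.0369, 0.0757]
orientation: [1.0, 0.018, -0.0, -0.0]
wrist_force: [0.1, 0.3, 0.6]
grip_width: 0.0002
grasp_force: 0.0
```

Request:
arm_command(increments=[[0,0,0.033,0,0,0,1],[0,0,0,0,0,0,1],[0,0,0,0,0,0,1]])

```text
clock: 7.97
tool_pos: [0.5482, -0.0369, 0.0747]
orientation: [1.0, 0.018, -0.0, -0.0]
wrist_force: [-0.3, 0.6, -0.1]
grip_width: 0.0001
grasp_force: 0.0
```

Run:
```python
from h import *
C=cal("wrist"); im=eyes.snapshot("wrist"); s,R,p=tool(); print(proj(p,C))
print([(round(d["confidence"],2),world(d["point"],C).round(4)) for d in eyes.boxes_of("wheel","wrist")[:2]])
a=np.clip(255*(im/255.)**0.5,0,255).astype(np.uint8)[100:360,150:410]
cv2.imwrite("pics/w2.png",cv2.resize(a,None,fx=2.3,fy=2.3,interpolation=cv2.INTER_CUBIC))
```

```text
[[276.70734742 243.09388878]]
[(0.67, array([ 0.5478, -0.0431,  0.0702]))]
```

View pics/w2.png

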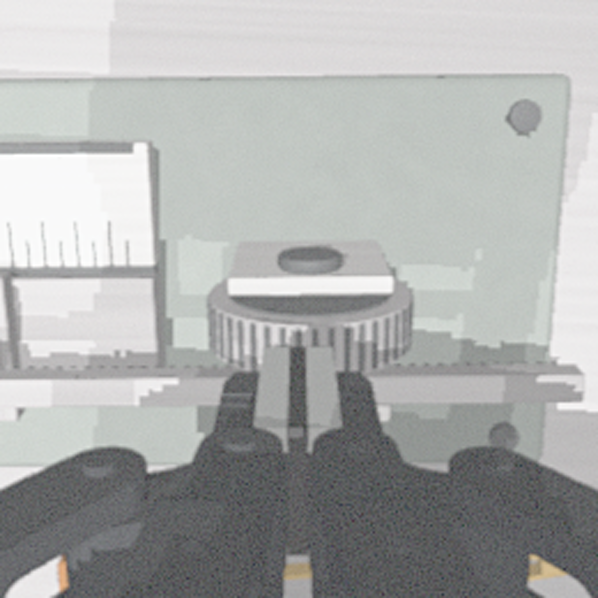

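Request:
arm_command(increments=[[0,0.13,0.033,0,0,0,1],[0,0,0,0,0,0,1],[0,0,0,0,0,0,1]])

```text
clock: 8.32
tool_pos: [0.5483, -0.041, 0.0737]
orientation: [1.0, 0.018, -0.0, -0.0]
wrist_force: [-0.0, -0.6, -0.1]
grip_width: 0.0
grasp_force: 0.0
```

Request:
arm_command(increments=[[0,0,0.033,0,0,0,1],[0,0,0,0,0,0,1],[0,0,0,0,0,0,1]])

```text
clock: 8.57
tool_pos: [0.5483, -0.0408, 0.0727]
orientation: [1.0, 0.018, -0.0, -0.0]
wrist_force: [-0.6, -0.6, 0.1]
grip_width: 0.0001
grasp_force: 0.0
```

Run:
```python
from fit2 import *
W=cal("wrist"); s,R,p=tool(); print(p,s["wrist_force"])
for h in (0,.006,.012,.018):
    print(h,"edge+11",proj(p+[.011,0,h],W)[0].round(1),"edge+5",proj(p+[.005,0,h],W)[0].round(1))
for P in [(14,-85,78),(7,-85,78),(21,-85,78),(0,-85,70),(77.75,-163.8,18)]: print(P,proj(c2w(np.array(P)/1e3,q),W)[0].round(1))
```

```text
[ 0.5483256  -0.04075569  0.07274343] [-0.59692408 -0.61004159  0.07941185]
0 edge+11 [277.4 224.6] edge+5 [277.  234.8]
0.006 edge+11 [277.3 227.8] edge+5 [276.9 238.3]
0.012 edge+11 [277.2 231.3] edge+5 [276.8 242. ]
0.018 edge+11 [277.2 234.9] edge+5 [276.7 246. ]
(14, -85, 78) [279.2 253.9]
(7, -85, 78) [279.3 265.6]
(21, -85, 78) [279.1 242.1]
(0, -85, 70) [279.3 271. ]
(77.75, -163.8, 18) [394.6 132.7]
```

Request:
arm_command(increments=[[0,0,0.05,0,0,0,1],[0,0,0,0,0,0,1]])

```text
clock: 8.73
tool_pos: [0.5483, -0.0407, 0.071]
orientation: [1.0, 0.018, -0.0, -0.0]
wrist_force: [-0.7, -1.0, -0.8]
grip_width: -0.0002
grasp_force: 0.0
```

Request:
arm_command(increments=[[0,0,0.05,0,0,0,1],[0,0,0,0,0,0,1]])

```text
clock: 8.9
tool_pos: [0.5482, -0.0408, 0.0695]
orientation: [1.0, 0.018, -0.0, -0.0]
wrist_force: [0.5, 0.2, -0.9]
grip_width: 0.0005
grasp_force: 0.0
```

Run:
```python
from h import *
C=cal("wrist"); im=eyes.snapshot("wrist"); s,R,p=tool(); print(p,s["wrist_force"],s["joint_positions"])
a=np.clip(255*(im/255.)**0.5,0,255).astype(np.uint8)[220:300,230:330]
S=eyes.snapshot("scene"); b=np.clip(255*(S/255.)**0.5,0,255).astype(np.uint8)[185:265,170:270]
print((proj(p,cal("scene"))[0]-[170,185])*4)
f=lambda x:cv2.resize(x,None,fx=4,fy=4,interpolation=cv2.INTER_CUBIC)
cv2.imwrite("pics/c3.png",np.hstack([f(a),f(b)]))
```

```text
[ 0.54829185 -0.04076509  0.06961055] [0.79465069 1.08713106 0.61742442] [-1.20607478e-01 -9.60535402e-02  1.85884813e+00 -3.32028729e-06
  1.37900455e+00  1.41344535e+00]
[211.63471907 174.30720114]
```

View pics/c3.png

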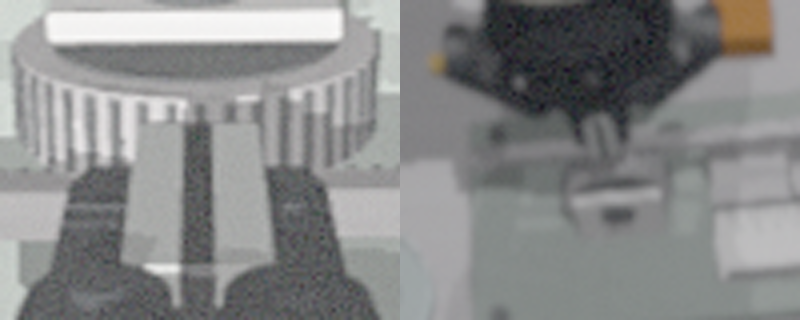

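Request:
arm_command(increments=[[0,0,0.05,0,0,0,1],[0,0,0,0,0,0,1]])

```text
clock: 9.17
tool_pos: [0.5483, -0.0408, 0.068]
orientation: [1.0, 0.018, -0.0, -0.0]
wrist_force: [0.1, 0.9, 0.6]
grip_width: 0.0003
grasp_force: 0.0
```

Request:
arm_command(increments=[[0,0,0.05,0,0,0,1],[0,0,0,0,0,0,1]])

```text
clock: 9.33
tool_pos: [0.5483, -0.0408, 0.0665]
orientation: [1.0, 0.018, -0.0, -0.0]
wrist_force: [0.9, -0.8, 0.4]
grip_width: -0.0002
grasp_force: 0.0
```

Request:
arm_command(increments=[[0,0,0.05,0,0,0,1],[0,0,0,0,0,0,1]])

```text
clock: 9.5
tool_pos: [0.5483, -0.0408, 0.065]
orientation: [1.0, 0.018, -0.0, -0.0]
wrist_force: [-0.5, 0.7, -0.7]
grip_width: 0.0003
grasp_force: 0.0
```

Request:
arm_command(increments=[[0,0,0.05,0,0,0,1],[0,0,0,0,0,0,1]])

```text
clock: 9.67
tool_pos: [0.5483, -0.0408, 0.0635]
orientation: [1.0, 0.018, -0.0, -0.0]
wrist_force: [0.0, -0.8, 0.2]
grip_width: 0.0002
grasp_force: 0.0
```

Run:
```python
from fit2 import *
im=eyes.snapshot("wrist"); W=cal("wrist"); s,R,p=tool(); print(p,s["wrist_force"])
np.save("w4.npy",im)
for P in [(14,-85,78),(7,-85,78),(21,-85,78)]: print(P,proj(c2w(np.array(P)/1e3,q),W)[0].round(1))
g=cv2.cvtColor(im,6)
for r in range(225,285,3): print(r,g[r,258:302:2])
```

```text
[ 0.54828165 -0.04077889  0.06364082] [-0.58727257 -0.96409573  0.55066013]
(14, -85, 78) [279.2 260.3]
(7, -85, 78) [279.2 272.4]
(21, -85, 78) [279.1 247.9]
225 [143 141 140 144 145 147 151 145 150 146 150 150 151 155 159 162 159 159
 162 170 151 172]
228 [234 236 236 234 235 234 235 234 235 235 236 235 235 237 236 234 237 237
 236 235 237 237]
231 [231 233 232 231 232 232 232 231 231 232 232 232 231 231 232 232 232 234
 233 233 232 232]
234 [ 99 104 104  96  98 100  85  78  80  81  80  75  70  71  68  66  72  61
  62  66  65  65]
237 [61 58 56 54 58 57 61 56 60 58 59 58 56 57 52 61 63 58 60 55 62 57]
240 [55 60 57 58 57 58 58 53 61 58 52 59 59 56 61 59 57 53 62 57 55 60]
243 [108  96  90  83  89  81  81  77  62  50  51  50  48  53  55  82  90  91
  96 102 105 112]
246 [ 88  87  89  92  90  95  97 112  90  94  93  93  88  84  85  86  87  90
  87  83  87  94]
249 [103 184 185 142 168 193 199 132 110 116 109 104 102 102  93  94 111 110
  68  83 107  78]
252 [ 85 181 195 105 115 118 112 116 119  45  27  29  42 122 115 117 115 118
  97  75 114  79]
255 [ 82 166 193 110 114 118 115 111 
[... 212 characters left out ...]
0 120 115 112 109
 113  65  76  58]
264 [ 42  34  76 116 114 113 115 113 119  39  42  31  34 118 115 114 116 114
 113  57  28  43]
267 [ 36  32  93 114 111 113 115 111 115  35  35  33  44 117 111 118 114 109
 117  89  14  38]
270 [ 42  27  94 118 117 114 117 115 107  35  33  37  36 105 114 116 114 113
 114  93  40  41]
273 [ 38  39 112 113 113 112 112 114 108  30  32  27  37 110 115 115 115 116
 112 103  33  39]
276 [ 35  43 109  91  96 112 114 115 110  32  36  38  33 103 117 115 114 114
 113 118  43  36]
279 [ 33  49  92  97 105 118 114 120  97  35  37  38  25  98 117 106  95 105
 118 120  59  30]
282 [ 25  60  93  93 117 111 112 116 100  27  30  38  33 103 116  99  95  92
  90  97  57  29]
```

Request:
arm_command(increments=[[0,0,0.04,0,0,0,1],[0,0,0,0,0,0,1]])

```text
clock: 9.88
tool_pos: [0.5483, -0.0408, 0.0624]
orientation: [1.0, 0.018, -0.0, -0.0]
wrist_force: [0.2, 0.1, 0.1]
grip_width: -0.0004
grasp_force: 0.0
```

Request:
arm_command(increments=[[0,0,0.04,0,0,0,1],[0,0,0,0,0,0,1]])

```text
clock: 10.05
tool_pos: [0.5483, -0.0408, 0.0612]
orientation: [1.0, 0.018, -0.0, -0.0]
wrist_force: [0.6, 0.2, -0.6]
grip_width: -0.0003
grasp_force: 0.0
```

Request:
arm_command(increments=[[0,0,0.04,0,0,0,1],[0,0,0,0,0,0,1],[0,0,0,0,0,0,1]])

```text
clock: 10.3
tool_pos: [0.5483, -0.0408, 0.0601]
orientation: [1.0, 0.018, -0.0, 0.0]
wrist_force: [-0.3, 0.4, -0.2]
grip_width: 0.0002
grasp_force: 0.0
```

Request:
arm_command(increments=[[0,0,0.03,0,0,0,1],[0,0,0,0,0,0,1],[0,0,0,0,0,0,1]])

```text
clock: 10.55
tool_pos: [0.5484, -0.0408, 0.0593]
orientation: [1.0, 0.018, -0.0, -0.0]
wrist_force: [0.0, 0.6, -0.9]
grip_width: 0.0
grasp_force: 0.0
```

Request:
arm_command(increments=[[0,0,0.03,0,0,0,1],[0,0,0,0,0,0,1],[0,0,0,0,0,0,1]])

```text
clock: 10.8
tool_pos: [0.5483, -0.0408, 0.0584]
orientation: [1.0, 0.018, -0.0, -0.0]
wrist_force: [0.1, -0.0, -0.4]
grip_width: 0.0001
grasp_force: 0.0
```

Request:
arm_command(increments=[[0,0,0.03,0,0,0,1],[0,0,0,0,0,0,1],[0,0,0,0,0,0,1]])

```text
clock: 11.05
tool_pos: [0.5483, -0.0408, 0.0574]
orientation: [1.0, 0.018, -0.0, -0.0]
wrist_force: [-0.4, 0.3, -1.0]
grip_width: -0.0003
grasp_force: 0.0
```

Run:
```python
from fit2 import *
im=eyes.snapshot("wrist"); W=cal("wrist"); s,R,p=tool(); print(p,s["wrist_force"],s["joint_efforts"],manip.grasp_offset)
np.save("w5.npy",im)
for P in [(14,-85,78),(7,-85,78),(21,-85,78)]: print(P,proj(c2w(np.array(P)/1e3,q),W)[0].round(1))
a=np.clip(255*(im/255.)**0.5,0,255).astype(np.uint8)[150:300,170:370]
cv2.imwrite("pics/w5.png",cv2.resize(a,None,fx=4,fy=4,interpolation=cv2.INTER_CUBIC))
```

```text
[ 0.5483459  -0.04077597  0.05747253] [-0.20765714  0.34519355  0.3629535 ] [-1.88754661e-04 -5.25181782e+01 -5.99038160e+01  1.37195234e-04
 -3.88979985e-03  1.23695281e-05] 0.0187
(14, -85, 78) [279.1 265.1]
(7, -85, 78) [279.2 277.6]
(21, -85, 78) [279.1 252.4]
```

View pics/w5.png

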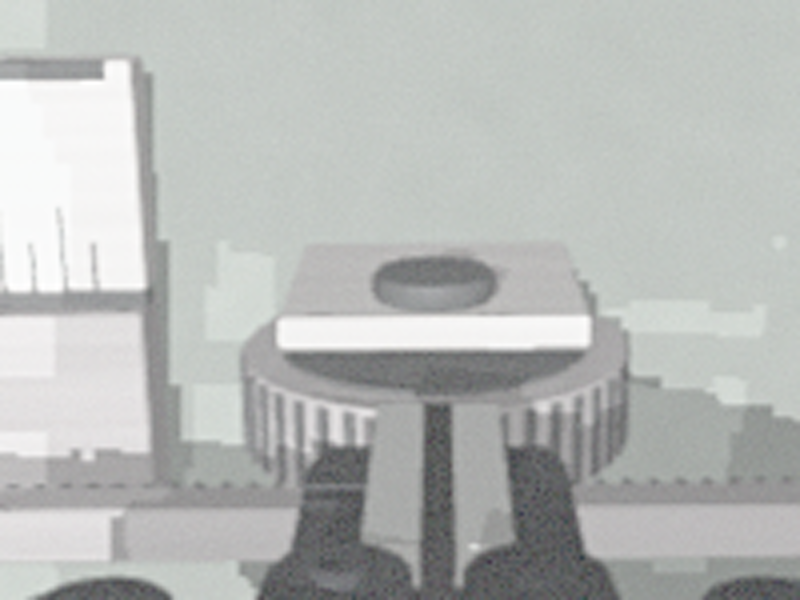

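Request:
arm_command(increments=[[0,0,0.03,0,0,0,1],[0,0,0.03,0,0,0,1],[0,0,0,0,0,0,1]])

```text
clock: 11.35
tool_pos: [0.5483, -0.0408, 0.0555]
orientation: [1.0, 0.018, -0.0, -0.0]
wrist_force: [-0.2, -0.3, -0.0]
grip_width: 0.0
grasp_force: 0.0
```

Request:
arm_command(increments=[[0,0,0.03,0,0,0,1],[0,0,0.03,0,0,0,1],[0,0,0,0,0,0,1]])

```text
clock: 11.6
tool_pos: [0.5483, -0.0408, 0.0537]
orientation: [1.0, 0.018, -0.0, -0.0]
wrist_force: [0.1, 0.3, -0.4]
grip_width: -0.0002
grasp_force: 0.0
```

Request:
arm_command(increments=[[0,0,0.033,0,0,0,1],[0,0,0.033,0,0,0,1],[0,0,0,0,0,0,1]])

```text
clock: 11.85
tool_pos: [0.5483, -0.0408, 0.0517]
orientation: [1.0, 0.018, -0.0, -0.0]
wrist_force: [0.2, -0.3, 1.1]
grip_width: -0.0003
grasp_force: 0.0
```

Request:
arm_command(increments=[[0,0,0.033,0,0,0,1],[0,0,0.033,0,0,0,1],[0,0,0,0,0,0,1]])

```text
clock: 12.1
tool_pos: [0.5483, -0.0408, 0.0497]
orientation: [1.0, 0.018, -0.0, -0.0]
wrist_force: [0.3, -0.1, -0.3]
grip_width: 0.0
grasp_force: 0.0
```

Run:
```python
from fit2 import *
im=eyes.snapshot("wrist"); W=cal("wrist"); s,R,p=tool(); print(p,s["wrist_force"],s["joint_efforts"].round(2))
for P in [(14,-85,78),(7,-85,78),(21,-85,78)]: print(P,proj(c2w(np.array(P)/1e3,q),W)[0].round(1))
g=cv2.cvtColor(im,6)
for r in range(236,276,2): print(r,g[r,254:308:2])
```

```text
[ 0.5482779  -0.04080314  0.04980846] [-0.06160299 -0.21633155 -0.08068462] [-0.000e+00 -5.274e+01 -5.958e+01  0.000e+00 -3.000e-02 -0.000e+00]
(14, -85, 78) [279.1 271.4]
(7, -85, 78) [279.2 284.4]
(21, -85, 78) [279.  258.1]
236 [236 235 235 234 236 237 235 234 236 235 235 234 236 236 234 235 236 236
 237 237 237 236 237 235 236 235 236]
238 [231 233 231 232 232 233 232 231 231 231 231 232 233 231 233 230 232 232
 233 233 232 232 234 233 231 234 233]
240 [235 235 236 237 238 235 237 237 238 237 237 235 235 239 236 237 238 235
 236 238 236 236 236 234 233 234 233]
242 [135 138 118 101  96  97  96  99  96  96 101 102 104 103  95  95  72  69
  74  74  69  73  77  77  82  74  69]
244 [49 54 50 54 54 52 59 51 55 54 50 38 45 41 46 46 48 49 47 47 47 51 49 42
 47 55 56]
246 [60 59 58 57 55 58 54 59 60 51 37 49 50 49 48 49 47 48 48 45 45 50 49 53
 41 55 57]
248 [56 61 59 55 54 60 60 54 65 58 50 47 52 40 56 47 45 44 48 41 49 48 45 47
 49 60 60]
250 [66 58 60 49 35 62 69 72 69 68 65 43 34 36 46 65 62 63 68 62 55 47 48 51
 77 82 97]
252 [109 103  95  85  85 105 119 116 115 118 118  49  24  31 
[... 618 characters left out ...]
5  37  49]
264 [ 38  35  39  34  76 119 114 112 112 117 120  38  31  29  44 119 111 117
 113 118 119  61  36  35  41  40  35]
266 [ 42  44  38  34  84 118 117 115 114 113 117  39  38  37  38 122 116 116
 117 115 115  87  31  41  46  39  35]
268 [ 40  40  41  31  93 113 114 113 114 115 108  31  34  35  32 110 119 112
 112 113 117  92  27  37  35  38  41]
270 [ 42  42  37  38  93 117 115 110 113 116 111  37  43  35  33 109 114 117
 118 114 117  99  29  35  26  29  41]
272 [ 51  45  50  41 104 111 116 114 116 118 106  38  37  34  35 107 116 119
 111 117 115 103  35  34  33  39  46]
274 [ 36  36  31  30 105 115 117 114 116 116 109  39  38  29  34 108 116 118
 116 117 115 106  35  27  43  35  30]
```

Request:
arm_command(increments=[[0,0,0.067,0,0,0,1],[0,0,0.067,0,0,0,1],[0,0,0,0,0,0,1]])

```text
clock: 12.4
tool_pos: [0.5481, -0.0408, 0.0454]
orientation: [1.0, 0.018, -0.0, -0.0]
wrist_force: [-0.1, 0.2, -0.9]
grip_width: 0.0002
grasp_force: 0.0
```

Request:
arm_command(increments=[[0,0,0.067,0,0,0,1],[0,0,0,0,0,0,1]])

```text
clock: 12.57
tool_pos: [0.5482, -0.0408, 0.0435]
orientation: [1.0, 0.018, -0.0, -0.0]
wrist_force: [-0.5, -0.6, -0.6]
grip_width: -0.0001
grasp_force: 0.0
```

Request:
arm_command(increments=[[0,0,0.067,0,0,0,1],[0,0,0,0,0,0,1]])

```text
clock: 12.73
tool_pos: [0.5482, -0.0408, 0.0416]
orientation: [1.0, 0.018, -0.0, -0.0]
wrist_force: [-0.6, -0.2, -0.7]
grip_width: -0.0001
grasp_force: 0.0
```

Request:
arm_command(increments=[[0,0,0.033,0,0,0,1],[0,0,0.033,0,0,0,1],[0,0,0,0,0,0,1]])

```text
clock: 12.98
tool_pos: [0.5485, -0.0408, 0.0403]
orientation: [1.0, 0.018, 0.0, 0.0]
wrist_force: [-1.8, 0.7, 3.1]
grip_width: -0.0
grasp_force: 1.9
```

Request:
arm_command(increments=[[0,0,0.033,0,0,0,1],[0,0,0,0,0,0,1]])

```text
clock: 13.15
tool_pos: [0.5486, -0.0408, 0.0402]
orientation: [1.0, 0.018, 0.0, 0.0]
wrist_force: [-6.0, 0.4, 13.0]
grip_width: 0.0
grasp_force: 6.3
```

Request:
arm_command(increments=[[0,0,0.033,0,0,0,1],[0,0,0,0,0,0,1]])

```text
clock: 13.32
tool_pos: [0.5487, -0.0409, 0.04]
orientation: [1.0, 0.018, 0.001, 0.0]
wrist_force: [-11.0, 0.7, 21.3]
grip_width: 0.0001
grasp_force: 10.8
```

Request:
arm_command(increments=[[0,0,0.033,0,0,0,1],[0,0,0,0,0,0,1]])

```text
clock: 13.48
tool_pos: [0.5489, -0.041, 0.0399]
orientation: [1.0, 0.018, 0.001, 0.0]
wrist_force: [-15.4, 1.5, 30.9]
grip_width: -0.0
grasp_force: 15.4
```

Contact comes at a reported z of 0.0403, shown by both the wrist force and the pad force. I'll ease off to about 8 N and make a short trial stroke.

Request:
arm_command(increments=[[0,0,-0.08,0,0,0,1],[0,0,0,0,0,0,1]])

```text
clock: 13.65
tool_pos: [0.5488, -0.0408, 0.0402]
orientation: [1.0, 0.018, 0.001, 0.0]
wrist_force: [1.5, -0.1, 6.3]
grip_width: -0.0006
grasp_force: 3.7
```

Request:
arm_command(increments=[[0,-0.05,0,0,0,0,1],[0,-0.05,0,0,0,0,1],[0,-0.05,0,0,0,0,1],[0,-0.05,0,0,0,0,1],[0,0,0,0,0,0,1]])

```text
clock: 14.07
tool_pos: [0.5486, -0.0348, 0.0401]
orientation: [1.0, 0.018, 0.001, 0.0]
wrist_force: [-1.5, -0.5, 10.2]
grip_width: -0.0003
grasp_force: 5.1
```

```bash
cat > jaw.py <<'E'
from fit2 import *
# jaw / rider positions along calliper y from networks, all cameras
def toc(w):
    a=q[2]; d=np.array(w)-[q[0],q[1],0]; return np.round(1e3*np.array([d[0]*np.cos(a)+d[1]*np.sin(a),-d[0]*np.sin(a)+d[1]*np.cos(a),d[2]]),1)
if __name__=="__main__":
    s,R,p=tool(); print(s["clock"],p.round(4),s["wrist_force"].round(1),s["grasp_force"])
    for n in ("wrist","scene"):
        c=cal(n); eyes.snapshot(n)
        for t in ("jaw","rider","wheel"): print(n,t,[(round(d["confidence"],2),toc(world(d["point"],c))) for d in eyes.boxes_of(t,n)[:1]])
E
python3 jaw.py
```

```text
14.0667 [ 0.5486 -0.0348  0.0401] [-1.5 -0.5 10.2] 5.07374033331871
wrist jaw [(0.74, array([ 1.3, 20.5, 65.2]))]
wrist rider [(0.75, array([61.5, 65.4, 34. ]))]
wrist wheel [(0.83, array([ 17.7, -95. ,  65.3]))]
scene jaw [(0.95, array([ 9.7, 14.7, 65.1]))]
scene rider [(0.4, array([147. , -53.7,  20.2]))]
scene wheel [(0.73, array([ 16.6, -87.2,  64.6]))]
```

```bash
cat > gap.py <<'E'
from jaw import *
def und(uv,c):
    f,cx,cy=c[:3]; d=np.array([(uv[0]-cx)/f,(uv[1]-cy)/f]); u=d.copy()
    for _ in range(8): u=d/(1+q[5]*(u@u))
    return (cx+f*u[0],cy+f*u[1])
def tip(reg,top):
    r,c=np.nonzero(reg); e=r.min() if top else r.max()
    k=(r<=e+2) if top else (r>=e-2); return (c[k].mean(),float(e))
def gap():
    s,R,p=tool(); c=cal("wrist"); im=eyes.snapshot("wrist"); o={}
    for t,top in (("jaw",True),("rider",False)):
        r=eyes.trace(t,"wrist")
        if not r: print(t,"none"); continue
        uv=tip(r[0]["region"],top); o[t]=toc(onz(und(uv,c),.0365,c)); print(t,round(r[0]["confidence"],2),int(r[0]["region"].sum()),np.round(uv,1),o[t])
    if len(o)==2: print("gap",(o["rider"]-o["jaw"])[1].round(1))
    print(s["clock"],p.round(4),s["wrist_force"].round(1)); return im
if __name__=="__main__": gap()
E
python3 gap.py
python3 - <<'E'
import cv2,numpy as np
E
```

```text
jaw 0.86 12185 [ 59.5 206. ] [40.6 48.4 36.5]
rider 0.93 1291 [ 14.1 201. ] [43.8 76.6 36.5]
gap 28.2
14.4667 [ 0.5486 -0.0348  0.0401] [-1.9  1.  10.3]
```

Request:
arm_command(increments=[[0,0,-0.167,0,0,0,1],[0,0.233,0,0,0,0,1],[0,0.234,0,0,0,0,1],[0,0,0.1,0,0,0,1],[0,0,0.067,0,0,0,1],[0,0,0,0,0,0,1]])

```text
clock: 15.12
tool_pos: [0.5489, -0.0495, 0.0398]
orientation: [1.0, 0.018, 0.0, 0.0]
wrist_force: [-3.2, -3.0, 10.4]
grip_width: 0.0003
grasp_force: 5.0
```

Request:
arm_command(increments=[[0,-0.06,0,0,0,0,1],[0,-0.06,0,0,0,0,1],[0,-0.06,0,0,0,0,1],[0,-0.06,0,0,0,0,1]])

```text
clock: 15.45
tool_pos: [0.5485, -0.0419, 0.0401]
orientation: [1.0, 0.018, 0.0, 0.0]
wrist_force: [-5.8, -1.5, 13.9]
grip_width: 0.0001
grasp_force: 7.0
```

Request:
arm_command(increments=[[0,-0.06,0,0,0,0,1],[0,-0.06,0,0,0,0,1],[0,-0.06,0,0,0,0,1],[0,-0.06,0,0,0,0,1],[0,0,0,0,0,0,1]])

```text
clock: 15.87
tool_pos: [0.5483, -0.0344, 0.0401]
orientation: [1.0, 0.018, 0.0, 0.0]
wrist_force: [-4.5, 0.8, 12.8]
grip_width: 0.0003
grasp_force: 6.3
```

```bash
python3 gap.py
```

```text
jaw none
rider 0.57 1259 [ 13.7 201. ] [43.6 77.1 36.5]
15.8667 [ 0.5483 -0.0344  0.0401] [-4.5  0.8 12.8]
```

```bash
python3 gap.py; python3 gap.py
```

```text
jaw 0.76 12720 [ 48.5 205. ] [41.  55.5 36.5]
rider 0.67 1290 [ 13.9 201. ] [43.6 77.  36.5]
gap 21.5
16.0167 [ 0.5483 -0.0344  0.04  ] [-4.8  1.9 12.7]
jaw 0.62 12777 [ 48.1 204. ] [41.6 55.6 36.5]
rider 0.98 1340 [ 13.4 202. ] [43.  77.4 36.5]
gap 21.8
16.1667 [ 0.5483 -0.0344  0.04  ] [-4.   1.5 13. ]
```

Request:
arm_command(increments=[[0,0,-0.167,0,0,0,1],[0,0.25,0,0,0,0,1],[0,0.25,0,0,0,0,1],[0,0,0.1,0,0,0,1],[0,0,0.067,0,0,0,1],[0,0,0,0,0,0,1],[0,-0.06,0,0,0,0,1],[0,-0.06,0,0,0,0,1],[0,-0.06,0,0,0,0,1],[0,-0.06,0,0,0,0,1],[0,-0.06,0,0,0,0,1],[0,-0.06,0,0,0,0,1],[0,-0.06,0,0,0,0,1],[0,-0.06,0,0,0,0,1],[0,0,0,0,0,0,1]])

```text
clock: 17.57
tool_pos: [0.5483, -0.035, 0.0401]
orientation: [1.0, 0.018, 0.0, 0.0]
wrist_force: [-4.4, 0.7, 13.1]
grip_width: -0.0002
grasp_force: 6.7
```

```bash
python3 gap.py
```

```text
jaw 0.75 12823 [ 35.6 205. ] [41.1 63.  36.5]
rider 0.66 1230 [ 12.5 201. ] [43.6 77.3 36.5]
gap 14.3
17.5667 [ 0.5483 -0.035   0.0401] [-4.4  0.7 13.1]
```

Request:
arm_command(increments=[[0,0,-0.167,0,0,0,1],[0,0.24,0,0,0,0,1],[0,0.24,0,0,0,0,1],[0,0,0.1,0,0,0,1],[0,0,0.067,0,0,0,1],[0,0,0,0,0,0,1],[0,-0.06,0,0,0,0,1],[0,-0.06,0,0,0,0,1],[0,-0.06,0,0,0,0,1],[0,-0.06,0,0,0,0,1],[0,-0.06,0,0,0,0,1],[0,-0.06,0,0,0,0,1],[0,-0.06,0,0,0,0,1],[0,-0.06,0,0,0,0,1],[0,0,0,0,0,0,1]])

```text
clock: 18.97
tool_pos: [0.5483, -0.035, 0.0401]
orientation: [1.0, 0.018, 0.0, 0.0]
wrist_force: [-5.3, 0.6, 13.5]
grip_width: 0.0002
grasp_force: 6.7
```

```bash
python3 gap.py
```

```text
jaw 0.82 12193 [ 24.7 205. ] [41.1 69.9 36.5]
rider 0.92 1276 [ 12.7 202. ] [43.  77.3 36.5]
gap 7.4
18.9667 [ 0.5483 -0.035   0.0401] [-5.3  0.6 13.5]
```

Request:
arm_command(increments=[[0,0,-0.8,0,0,0,1],[0,0,-0.8,0,0,0,1],[0,-0.95,0,0,0,0,1],[0,-0.95,0,0,0,0,1],[0,-0.95,0,0,0,0,1],[0,-0.95,0,0,0,0,1],[0,-0.95,0,0,0,0,1],[0,0,0,0,0,0,1],[0,0,0,0,0,0,1],[0,0,0,0,0,0,1]])

```text
clock: 19.95
tool_pos: [0.5427, 0.1071, 0.0868]
orientation: [1.0, 0.018, -0.0, 0.0]
wrist_force: [0.0, -0.1, -0.4]
grip_width: 0.0002
grasp_force: 0.0
```

```bash
python3 gap.py
python3 - <<'E'
from gap import *
im=gap(); cv2.imwrite("pics/w6.png",cv2.resize(im[120:260,200:360],None,fx=4,fy=4,interpolation=cv2.INTER_CUBIC)); np.save("w6.npy",im)
E
```

```text
jaw 0.56 6631 [272.7 190. ] [40.  67.4 36.5]
rider 0.96 902 [266. 185.] [43.6 72.  36.5]
gap 4.6
19.95 [0.5427 0.1071 0.0868] [ 0.  -0.1 -0.4]
jaw 0.93 6741 [272. 189.] [40.9 67.3 36.5]
rider 0.85 873 [265. 185.] [43.7 72.1 36.5]
gap 4.8
20.1 [0.543  0.1065 0.0872] [-0.7 -0.3  0.4]
```

View pics/w6.png

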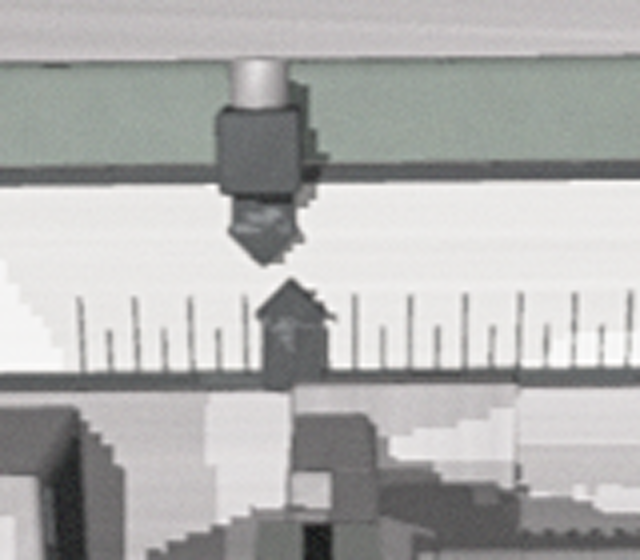

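The rider tip is at crop (265,265) and the index tip at (291,279). The remaining gap is about 4.7 mm, or about 11 mm of rim.

Request:
arm_command(increments=[[0,0.95,0,0,0,0,1],[0,0.95,0,0,0,0,1],[0,0.95,0,0,0,0,1],[0,0.95,0,0,0,0,1],[0,0.95,0,0,0,0,1],[0,0.34,0,0,0,0,1],[0,0,0.75,0,0,0,1],[0,0,0.65,0,0,0,1],[0,0,0.1,0,0,0,1],[0,0,0.1,0,0,0,1],[0,0,0,0,0,0,1],[0,0,0,0,0,0,1]])

```text
clock: 21.25
tool_pos: [0.5488, -0.0452, 0.0403]
orientation: [1.0, 0.018, 0.0, 0.0]
wrist_force: [-1.7, -1.0, 4.1]
grip_width: 0.0004
grasp_force: 2.4
```

Request:
arm_command(increments=[[0,-0.05,0,0,0,0,1],[0,-0.05,0,0,0,0,1],[0,-0.05,0,0,0,0,1],[0,-0.05,0,0,0,0,1],[0,-0.05,0,0,0,0,1],[0,-0.05,0,0,0,0,1],[0,-0.05,0,0,0,0,1],[0,0,0,0,0,0,1]])

```text
clock: 21.92
tool_pos: [0.5484, -0.0344, 0.0402]
orientation: [1.0, 0.018, 0.0, 0.0]
wrist_force: [-2.1, 0.4, 7.0]
grip_width: -0.0001
grasp_force: 3.0
```

Request:
arm_command(increments=[[0,0,-0.8,0,0,0,1],[0,0,-0.8,0,0,0,1],[0,-0.95,0,0,0,0,1],[0,-0.95,0,0,0,0,1],[0,-0.95,0,0,0,0,1],[0,-0.95,0,0,0,0,1],[0,-0.95,0,0,0,0,1],[0,0,0,0,0,0,1],[0,0,0,0,0,0,1],[0,0,0,0,0,0,1]])

```text
clock: 22.75
tool_pos: [0.5428, 0.1076, 0.0874]
orientation: [1.0, 0.019, -0.0, 0.0]
wrist_force: [0.0, 0.3, -0.1]
grip_width: -0.0002
grasp_force: 0.0
```

```bash
cat > fine.py <<'E'
from gap import *
im=gap(); gap(); g=cv2.cvtColor(im,6); np.save("last.npy",im)
b=cv2.resize(g[170:205,245:300],None,fx=2,fy=2,interpolation=cv2.INTER_CUBIC)
for r in b: print("".join("#" if v<110 else "+" if v<170 else "." for v in r))
E
python3 fine.py
```

```text
jaw 0.68 6421 [266.5 190. ] [40.1 72.3 36.5]
rider 0.98 942 [266.6 185. ] [43.6 72.2 36.5]
gap -0.1
22.75 [0.5428 0.1076 0.0874] [ 0.   0.3 -0.1]
jaw 0.89 6406 [266. 190.] [40.2 71.9 36.5]
rider 0.66 876 [265.1 185. ] [43.7 72.5 36.5]
gap 0.6
22.9 [0.543  0.1069 0.0874] [ 0.4 -0.9 -0.8]
..............................+#########+++++################+++++............................................
..............................+########++++++################+++++............................................
.............................++########++++++###+############+++++............................................
.............................++######++++++++++++++#########+++++.............................................
..............................+######++++++++++++++########++.................................................
..............................+#####++++++++++++++++#######+..................................................
.............................++####+++++++++++++++++#######+..................................................
..............................+####
[... 6257 characters left out ...]
..............++..................
........++.....................++##++++++############+++++#####+..........................++..................
........++.....................++###+++++##############+#######+..........................++..................
........++.....................++####++++######################++.........................++..................
........++.....................++#####++#######################++.........................++..................
........++.....................++##############################+............++............++..................
........+......................++#######++#####################+............++............++..................
```

Run:
```python
from gap import *
c=cal("wrist")
px=lambda a,b:(245+(a+.5)/2-.5,170+(b+.5)/2-.5)
for z in (.033,.0365,.042):
    print(z,"rider",toc(onz(und(px(45.4,25),c),z,c)),toc(onz(und(px(44.6,31.5),c),z,c)),"index",toc(onz(und(px(46,44),c),z,c)),toc(onz(und(px(46.2,38.5),c),z,c)))
s,R,p=tool(); print(s["clock"],p, "anvil gap check yaw",np.degrees(q[2]))
```

```text
0.033 rider [45.1 71.1 33. ] [42.8 71.4 33. ] index [38.3 71.  33. ] [40.2 70.9 33. ]
0.0365 rider [45.7 71.  36.5] [43.4 71.3 36.5] index [39.  70.9 36.5] [40.9 70.8 36.5]
0.042 rider [46.6 70.8 42. ] [44.4 71.1 42. ] index [40.  70.7 42. ] [42.  70.6 42. ]
23.05 [0.5429877  0.10707399 0.08736666] anvil gap check yaw 2.398620137186337
```

The tips agree to about 0.2 mm, and both the image and the stroke length support that. I'll lift clear, check once more and hand in.

Request:
arm_command(increments=[[0,0,-0.9,0,0,0,1],[0,0,-0.9,0,0,0,1],[0,0,-0.9,0,0,0,1],[0,0,-0.9,0,0,0,1],[0,0,0,0,0,0,1],[0,0,0,0,0,0,1],[0,0,0,0,0,0,1]])

```text
clock: 23.63
tool_pos: [0.5428, 0.1074, 0.1947]
orientation: [1.0, 0.018, -0.0, 0.0]
wrist_force: [-0.1, -0.6, -0.9]
grip_width: -0.0
grasp_force: 0.0
```

Run:
```python
from gap import *
gap(); gap(); print(ticket.sign_off())
```

```text
jaw 0.6 3673 [269.9 169. ] [40.6 72.6 36.5]
rider 0.79 408 [270. 165.] [44.7 72.5 36.5]
gap -0.1
23.6333 [0.5428 0.1074 0.1947] [-0.1 -0.6 -0.9]
jaw 0.67 3915 [271. 170.] [39.3 71.6 36.5]
rider 0.97 410 [270. 165.] [44.3 72.6 36.5]
gap 1.0
23.7833 [0.5425 0.1075 0.1941] [ 0.3 -0.3  0.8]
the job is handed in; nothing more can be done
None
```

The job is handed in at about 24 s: I rolled the wheel until the jaw's index point stood level with the rider's point (best close-up estimate 0.2 mm short; the two noisier last looks gave -0.1 and 1.0 mm), touched only the wheel, and left the hand clear above.

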